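# Square a divider line off the pantry shelf edge

### The job

I am about to pencil the line for a divider on the wood-grain shelf, just beside the wooden tilt-out bin. The upturned funnel is in the way: lift it off and stand it, still mouth down, in a free place on the shelf or the deck, clear of the line. Then, without turning the try square over, lay it so that the stock sits flush along the shelf's front edge and the steel blade lies flat on the shelf running back along the bin's side, no more than 20 mm from it; let go of it, and leave the other things where they are.

Things in the scene. Friction and masses are not known exactly. Their poses are not given: they have to be found in the camera images.
- shelf: Fixed wood-grain shelf, 840 mm wide (y), 300 deep (x), board 22 thick, top 70 mm above the white deck (deck = work surface, z = 0); a toe-kick under it stands 46 mm back from the front edge. Origin: on the deck, straight below the middle of the front edge. x points back over the shelf, square to the front edge; y left along it; z up. Front edge: the line x = 0, z = 70 mm.
- bin: Fixed wooden tilt-out bin on the shelf, always square to the shelf's front edge: 260 mm wide (y), 200 deep (x), 165 high. Origin: centre of its underside, on the shelf's top; axes as the shelf's. Its front is 45 to 65 mm behind the shelf's front edge; a brass knob near its top stands out 25 mm.
- bin_side (a point): Foot of the front left upright corner of the bin, on the shelf's top: the bin's left side face runs from here 200 mm straight back (+x). Axes as the bin.
- bin_front (a joint): Tilt-out front of the bin, hinged along its foot: 0 shut, grows to 0.5 rad as its top tilts towards the robot. It stays where it is (stiff hinge); it starts 0 to 0.06 rad open. Not part of the job.
- funnel: Loose white funnel, about 70 g, standing on its mouth on the shelf, spout up, where the blade must lie: centre 60 to 70 mm from the bin's left side, 70 to 110 mm behind the shelf's front edge. Mouth 110 mm across, height 140; cone narrows to 26 mm diameter at 75 mm up, the spout on to 18 mm at the top. Origin: centre of the mouth (underside), z up the spout.
- square: Loose try square, about 175 g, on the deck before the shelf, its blade tip drooped onto the deck (tilt 0.07 rad). Dark wood stock 100 mm long (y), 30 wide (x), 24 thick (z); steel blade 36 wide, 3 thick, leaves the stock's inner face (x = 15 mm) at its -y end, runs 150 mm along +x. Origin: centre of the stock's underside. Centre of mass (63, -23) mm. Laid as asked, axes parallel to the shelf's.
- square_heel (a point): On the stock's inner face at its blade end, on the blade's outer edge (level with the stock's end) and underside: (15, -50, 10.5) mm in the square's frame, same axes. The blade is at half the stock's thickness: with the blade flat on a board the stock hangs 10.5 mm below the board's top and stands 13.5 mm above it.
- square_toe (a point): On the stock's inner face at its other end, at the height of the blade's underside. In the square's frame (15, 50, 10.5) mm. Axes as the square.
- blade_tip (a point): Far end of the blade, on its outer edge and underside. In the square's frame (165, -50, 10.5) mm. Axes as the square.
- can: Bystander: closed can of corn with a paper label, 75 mm diameter, 112 mm high, standing at the back of the left half of the shelf. Origin: centre of its underside.
- jar: Bystander: short glass canning jar with a wire-bail snap lid, 84 mm diameter, 94 mm high, standing at the back of the left half of the shelf. Origin: centre of its underside. Jar and can stand 185 to 205 mm behind the front edge, 120 to 270 mm left of the shelf's middle, either one first.
- squeezer: Bystander: stainless lemon squeezer, 205 mm long, 75 wide, 51 high, lying at the left end of the shelf (345 to 365 mm left of its middle), bowl to the front, handles to the back. Origin: on the shelf under its bowl's centre; handles along its -x. The shelf from 130 to 290 mm left of its middle is free for 130 mm behind the front edge.
- divider: Bystander: the divider, a flat wood-grain board 160 x 260 mm, 18 mm thick, lying on the deck at the right, in front of the shelf. Origin: centre of its underside.
- pencil: Bystander: flat carpenter's pencil, 180 mm long, lying on the divider board. Origin: centre of its underside.

How it is judged:
On the way:
1. the funnel stands on its mouth, let go, clear of the line: centre over 120 mm left or 70 mm right of the bin's left side, or over 90 mm in front of the shelf's edge ((y of funnel in the frame of bin_side above 0.12 m or x of funnel in the frame of shelf below -0.09 m or y of funnel in the frame of bin_side below -0.07 m) and height (world z) of funnel below 0.08 m and angle between funnel's own z axis and vertical below 0.1 rad and contact force between the fingers and funnel below 0.05 N and linear speed of funnel below 0.02 m/s), for 0.2 s.
At the end, for the whole second after the job is handed in: Stock's inner face within 2.5 mm of the shelf's front edge at both ends; blade flat on the shelf (3 mm), its outer edge at most 22 mm from the bin's side; square at rest; funnel on its mouth, on shelf or deck, clear of the square; the other things within 30 mm of their places (x of square_heel in the frame of shelf between -0.0025 and 0.0025 m and x of square_toe in the frame of shelf between -0.0025 and 0.0025 m and z of square_heel in the frame of shelf between 0.067 and 0.073 m and z of blade_tip in the frame of shelf between 0.067 and 0.073 m and angle between square's own z axis and vertical below 0.04 rad and y of blade_tip in the frame of bin_side between -0.003 and 0.022 m and y of square_heel in the frame of bin_side between -0.003 and 0.022 m and linear speed of each of square, funnel below 0.01 m/s and (y of funnel in the frame of bin_side above 0.12 m or x of funnel in the frame of shelf below -0.09 m or y of funnel in the frame of bin_side below -0.07 m) and height (world z) of funnel below 0.08 m and angle between funnel's own z axis and vertical below 0.1 rad and contact force between funnel and square below 0.05 N and distance of each of can, jar, squeezer, divider, pencil from where it was at the start of the episode below 0.03 m); the robot touches nothing.
It fails at once if the can, jar, squeezer, divider board or pencil is knocked over or shoved more than 30 mm (distance of any of can, jar, squeezer, divider, pencil from where it was at the start of the episode above 0.03 m).
It fails at once if the bin's front is pulled open (value of joint bin_front above 0.2 rad).
It also fails if it takes over 61 s, if anything falls off the work surface, if the arm or the gripper's body presses on something with over 40 N, if the wrist force passes 120 N, or if a joint passes its speed limit or range.

### The arm

A 7-joint arm with a two-finger parallel gripper is mounted at the origin on the work surface. World frame = base frame: x ahead of the robot, y to its left, z up, the work surface at z = 0. Lengths are in m, angles in rad, forces in N, time in s.
With the tool pointing down it reaches from about 0.4 to 0.875 m from the base axis. Payload 4.4 kg.
Tool frame: the origin (TCP) lies at the centre of the arm's flange, where the gripper is bolted on; the fingertips stand 173 mm ahead of it and the grasp point (between the pads) lies arm.grip_depth ahead of it (arm.grip_depth is the distance from the TCP to the grasp point, in m); z points along the fingers, x is the direction in which the jaws open and shut, and the axes are right-handed (so a half turn about z gives the same grasp; the last joint's range is limited). The gripper opens to 85 mm and grips with 20 to 120 N. Pads are 22 mm wide; open, the fingers measure 114 mm over their backs; the gripper's body (76 mm by 85 mm) begins 54 mm behind the grasp point. The pads swing forward as they close: fully open they stand 13 mm farther back than shut.
Start: joints at [-1.218, 0.628, 0.038, 1.517, -0.027, 0.996, -0.02], TCP at [0.264, 0.594, 0.405] pointing down, gripper open.
Joint ranges: [-3.06, 3.06], [-0.37, 2.12], [-1.25, 1.32], [0.18, 2.47], [-1.1, 4.24], [0.23, 1.98], [-2.94, 2.94]. Speed limits (rad/s): [2.57, 2.57, 3.14, 3.14, 3.14, 3.14, 3.14].

### API

Orientations are given as a unit quaternion [w, x, y, z].
In Python, from cell import arm, imaging, finish_job gives the robot as it stands. The module is installed in compiled form; this text tells all that it offers.
- The arm moves only by the tool play_rows, never from a script. Its argument "moves" is a list of rows, each a list of 7 numbers: the opening, from -1 (shut) to 1 (fully open), so that 0 is half open, then the shift along the tool's x, y, z in m, then the turn, a rotation vector about the tool's x, y, z in degrees. In form: [[gripper, dx, dy, dz, wx, wy, wz], ...]. A call has 1 to 10 rows; each row is the pose to reach, as a shift and turn from the pose commanded when the call began, along the tool's axes at that moment; what a row does not reach only later rows make up. A row lasts 1/8 s, in which the tool goes at most 62.5 mm and 10.7 degrees, less where a joint would pass 70% of its speed; a pose out of reach is approached as far as the arm can. A call with a gripper value outside its range is refused whole. The fingers move at their own pace and stop on an object; the grip force is fixed at half the most. Time passes only in rows, so rows that repeat a pose let the fingers close. It gives the time, the measured TCP pose, the force and the opening at its end, in the units of the state.
- arm.get_obs(): the state, without advancing time (a new reading comes with each control period).
- imaging.get_image(name): name is "scene" or "top"; returns the picture (480x640x3 uint8, blue, green, red); there is no depth.
- imaging.camera_params(name): a dict with "camera_matrix" (3x3 intrinsics, pixels), "k1" (the pictures are not rectified: a ray, as slopes to the right and down, at radius r is drawn at 1 + k1 r^2 times it, then the intrinsics apply), "R" (3x3) and "t" (3): a world point X has camera coordinates R X + t. Camera axes: x right, y down, z forward; pixel columns grow to the right and rows downward; lengths in m; the calibration is good to about 2 mm. A picture is of the moment at which its call begins. camera_params takes no time and is no camera call.
- finish_job(): hands the job in, once; it reports no verdict.
The state is a dict: "time_s": time; "joint_positions": joint angles; "qvel": joint speeds; "joint_efforts": joint torques, N m; "position": TCP position; "eef_rot": TCP orientation; "ft_force": force on the tool from outside, world axes, zero at the start; "moment": the same for the moment, N m; "finger_gap": finger opening in m.
Only numpy, scipy, OpenCV 4.12 (cv2) and the standard library are available. Lean on these libraries where they do the work, as an engineer would, in place of code of your own. Each camera call takes 0.05 s, during which the arm holds its last target.

## Working session

There is one attempt and no reset: what is moved stays moved. The work goes in short steps, Python scripts to look and compute and a tool call to move; the robot and the scene stay as the last step left them, time stands still between calls to the robot, and variables do not carry over. Pictures are saved under pics/ and viewed, and the job is handed in when it is done.

Besides the shell and the picture viewer there is one more tool, called as name(argument=value, ...), one argument or row to a line, values as JSON. play_rows: Moves the arm, as the interface text tells. Its arguments: {"type":"object","properties":{"moves":{"type":"array"}},"required":["moves"]}

```bash
mkdir -p pics; python3 - <<'E'
from cell import arm, imaging
import cv2,numpy as np
for n in("scene","top"):
    im=imaging.get_image(n); cv2.imwrite(f"pics/{n}0.png",im)
    p=imaging.camera_params(n); print(n,{k:np.round(v,4).tolist() for k,v in p.items()})
print(arm.get_obs(), arm.grip_depth)
E
```

```text
scene {'camera_matrix': [[447.3893, 0.0, 315.9966], [0.0, 447.3893, 242.1349], [0.0, 0.0, 1.0]], 'k1': -0.0399, 'R': [[0.1343, 0.9908, 0.0163], [0.7556, -0.0918, -0.6485], [-0.6411, 0.0994, -0.761]], 't': [-0.0964, -0.3444, 1.5867]}
top {'camera_matrix': [[448.6046, 0.0, 314.8732], [0.0, 448.6046, 238.5801], [0.0, 0.0, 1.0]], 'k1': 0.0287, 'R': [[0.0166, -0.9996, -0.0211], [-0.9809, -0.0122, -0.1939], [0.1936, 0.0239, -0.9808]], 't': [0.028, 0.561, 1.0677]}
{'time_s': 0.1, 'joint_positions': array([-1.21780708,  0.62925302,  0.03842939,  1.51826242, -0.02704717,
        0.99628218, -0.02000519]), 'qvel': array([-0.00011457, -0.00256637,  0.00114878, -0.00372176,  0.00132001,
        0.00230338, -0.00065486]), 'joint_efforts': array([ 2.56159386e-03, -5.64524245e+01,  1.23035196e+00, -1.93974030e+01,
        1.12724619e-02,  5.43247297e-03, -1.87542803e-06]), 'position': array([0.26417629, 0.5936115 , 0.40388267]), 'eef_rot': array([ 4.46438844e-04,  8.38650804e-01,  5.44668813e-01, -7.16659732e-04]), 'ft_force': array([ 0.34231759, -1.09770057,  0.45615964]), 'moment': array([-0.02471484, -0.00728587,  0.02067818]), 'finger_gap': 0.08499014648004918} 0.1547
```

View pics/scene0.png

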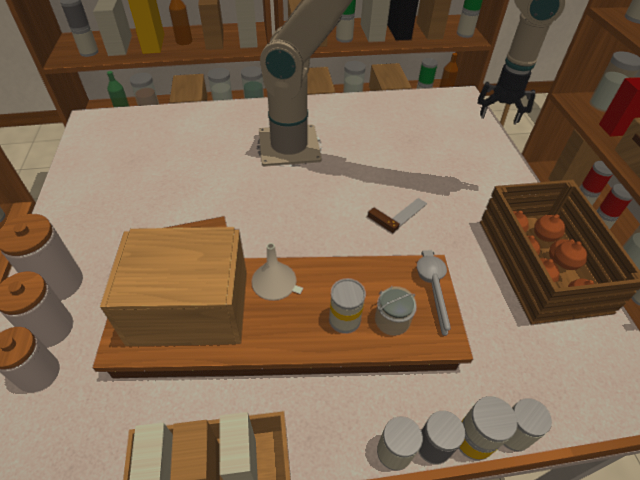

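View pics/top0.png

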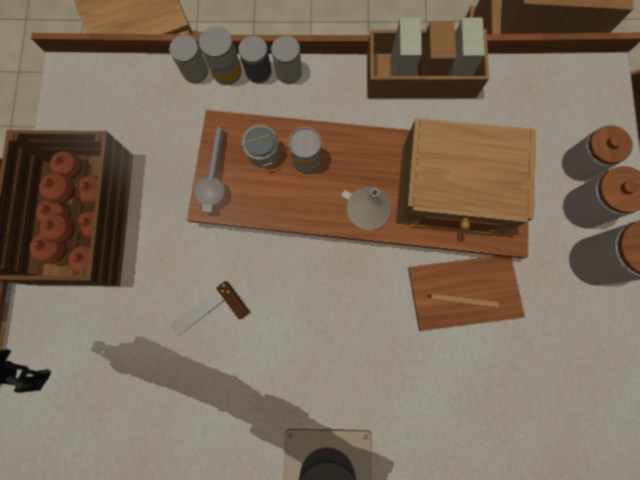

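The scene view shows the bin at about (178,285), the funnel at (272,275) and the square at (397,215). In the top view the funnel's spout is at (375,192), the square's stock at (232,300) with its blade running to (180,328), and the shelf's front edge runs from (190,223) to (526,255). Next I'll zoom in and measure.

```bash
cat > h.py <<'E'
import cv2,numpy as np
from cell import imaging,arm
P={n:imaging.camera_params(n) for n in("scene","top")}
def ray(n,uv):
    p=P[n];K=np.array(p["camera_matrix"]);R=np.array(p["R"]);t=np.array(p["t"])
    d=np.array([p["k1"],0,0,0.])
    s=cv2.undistortPoints(np.array(uv,float).reshape(-1,1,2),K,d).reshape(-1,2)
    D=np.c_[s,np.ones(len(s))]@R
    return -R.T@t,D
def plane(n,uv,z):
    C,D=ray(n,uv); return C+D*((z-C[2])/D[:,2])[:,None]
def proj(n,X):
    p=P[n];R=np.array(p["R"]);r,_=cv2.Rodrigues(R)
    return cv2.projectPoints(np.array(X,float).reshape(-1,1,3),r,np.array(p["t"]),np.array(p["camera_matrix"]),np.array([p["k1"],0,0,0.]))[0].reshape(-1,2)
def two(uv1,uv2):
    C1,D1=ray("scene",[uv1]);C2,D2=ray("top",[uv2]);D1=D1[0];D2=D2[0]
    s=np.linalg.lstsq(np.c_[D1,-D2],C2-C1,rcond=None)[0]
    a=C1+s[0]*D1;b=C2+s[1]*D2
    return (a+b)/2,np.linalg.norm(a-b)
def crop(im,x0,y0,w,h,k,name):
    cv2.imwrite(name,cv2.resize(im[y0:y0+h,x0:x0+w],None,fx=k,fy=k,interpolation=cv2.INTER_CUBIC))
E
python3 - <<'E'
from h import *
t=cv2.imread("pics/top0.png");s=cv2.imread("pics/scene0.png")
crop(t,165,275,90,65,8,"pics/c1.png")
crop(t,330,160,110,80,7,"pics/c2.png")
crop(s,230,235,90,75,8,"pics/c3.png")
crop(s,360,190,80,60,9,"pics/c4.png")
E
```

```text
(no output)
```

View pics/c1.png

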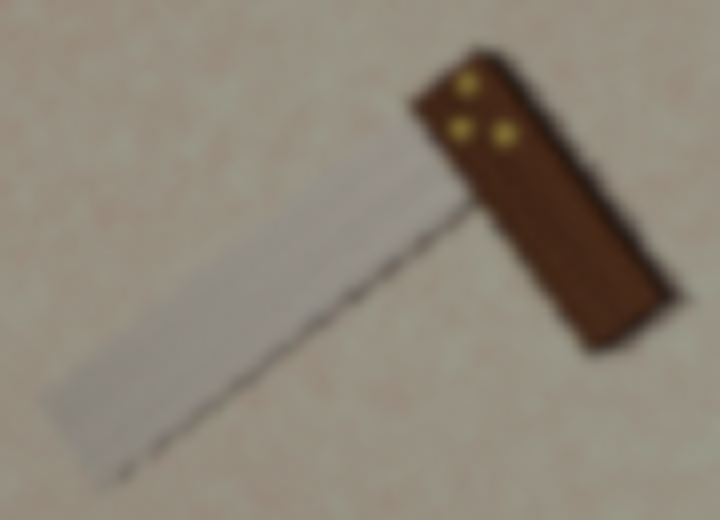

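View pics/c2.png

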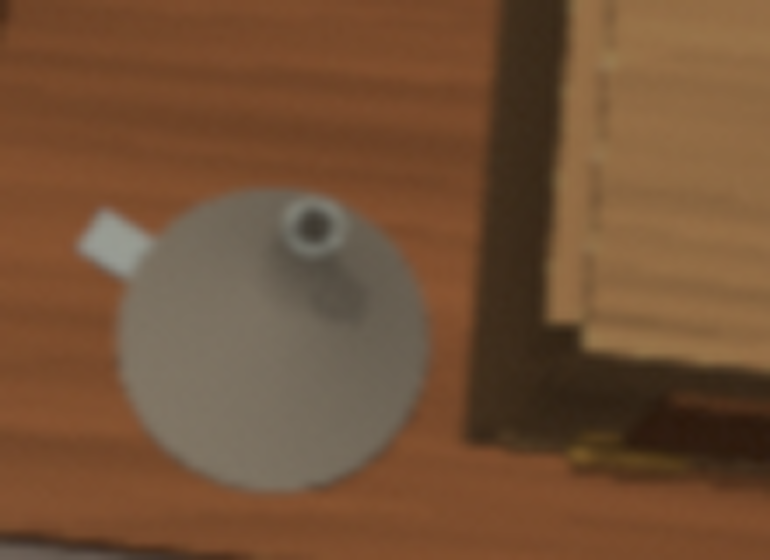

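View pics/c3.png

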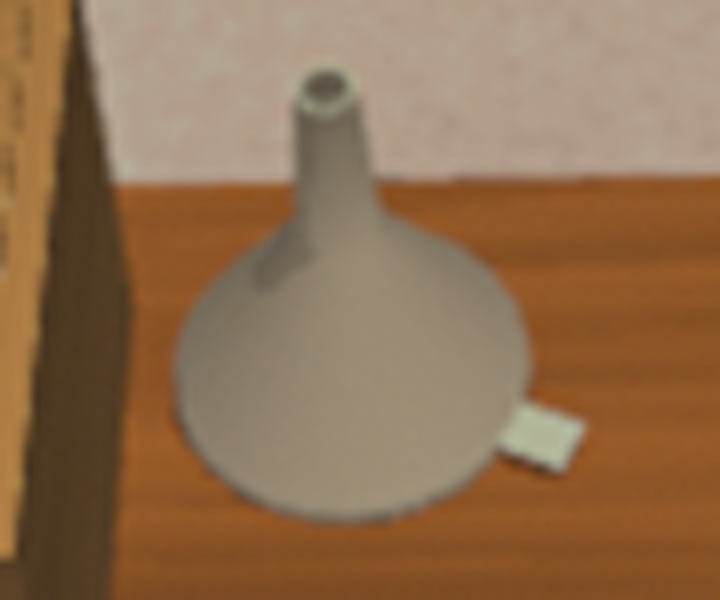

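View pics/c4.png

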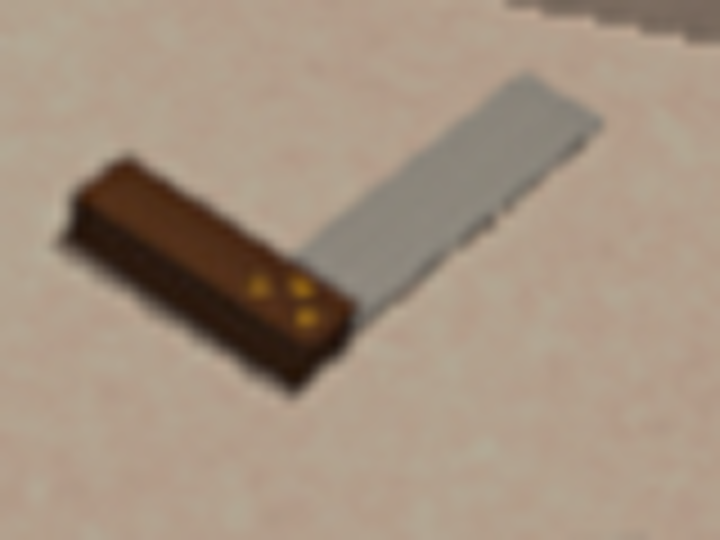

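The crops show these points. Top view c1: stock top corners at (413,103), (495,50), (595,350) and (672,298), blade tip at (40,400) and (105,490). Scene view c4: stock corners at (130,155), (75,200), (297,345) and (352,305), tip at (600,122). The spout tops are at c2 (313,227) and c3 (327,90).

```bash
cat > m1.py <<'E'
from h import *
np.set_printoptions(precision=4,suppress=True)
t=cv2.imread("pics/top0.png");s=cv2.imread("pics/scene0.png")
def edge(im,cols,r0,r1,thr=None):
    sat=cv2.cvtColor(cv2.GaussianBlur(im,(3,3),0),cv2.COLOR_BGR2HSV)[:,:,1].astype(float)
    out=[]
    for c in cols:
        a=int(r0(c));b=int(r1(c));col=sat[a:b,c]
        th=(col.min()+col.max())/2; i=np.where((col[:-1]-th)*(col[1:]-th)<=0)[0]
        if len(i)==0: continue
        i=i[0]; out.append((c,a+i+(th-col[i])/(col[i+1]-col[i])))
    return np.array(out)
def fit(X):
    X=X[:, :2]; 
    for _ in range(4):
        p=np.polyfit(X[:,1],X[:,0],1);r=X[:,0]-np.polyval(p,X[:,1]); k=abs(r)<max(2*r.std(),3e-4)
        X=X[k]
    return p,r.std(),len(X),X[:,1].min(),X[:,1].max()
e=edge(s,[c for c in range(305,440) if not 418<c<448],lambda c:250,lambda c:266)
for n,cc in(("scene",e),):
    print(n,fit(plane(n,cc,.07)))
# top: sat from deck upward
line=lambda c:223+(c-190)*(255-223)/(526-190)
sat=cv2.cvtColor(t,cv2.COLOR_BGR2HSV)
for c in(250,300,400): print(c,[(r,t[r,c].tolist()) for r in range(int(line(c))-5,int(line(c))+7)])
def u(c,x0,y0,k): return [(x0+(x+.5)/k-.5,y0+(y+.5)/k-.5) for x,y in c]
ts=u([(413,103),(495,50),(595,350),(672,298)],165,275,8)
ss=u([(352,305),(297,345),(130,155),(75,200)],360,190,9)
for a,b in zip(ts,ss): print("stock",two(b,a),plane("top",[a],.025)[0],plane("scene",[b],.025)[0])
tt=u([(40,400),(105,490)],165,275,8);st=u([(600,122),(528,72)],360,190,9)
for a,b in zip(tt,st): print("tip",two(b,a),plane("top",[a],.003)[0],plane("scene",[b],.003)[0])
f=two(u([(327,90)],230,235,8)[0],u([(313,227)],330,160,7)[0]);print("spout",f)
print("bin corner top",plane("top",u([(468,440)],330,160,7),.07))
for n in P: print(n, ray(n,[(320,240)])[0])
E
python3 m1.py
python3 - <<'E'
from h import *
t=cv2.imread("pics/top0.png");s=cv2.imread("pics/scene0.png")
crop(t,400,110,140,150,4,"pics/c5.png")
crop(s,200,220,60,150,4,"pics/c6.png")
crop(t,180,205,40,40,12,"pics/c7.png")
crop(s,220,245,40,40,12,"pics/c8.png")
E
```

```text
scene (array([0.1005, 0.5668]), np.float64(0.00029034351649591975), 113, np.float64(-0.009548181150800958), np.float64(0.28767647327527107))
250 [(223, [58, 84, 125]), (224, [58, 85, 125]), (225, [60, 87, 130]), (226, [58, 84, 123]), (227, [51, 68, 93]), (228, [60, 72, 88]), (229, [81, 92, 105]), (230, [88, 99, 113]), (231, [97, 109, 121]), (232, [118, 132, 141]), (233, [125, 140, 149]), (234, [125, 139, 149])]
300 [(228, [52, 83, 130]), (229, [51, 81, 127]), (230, [52, 81, 126]), (231, [49, 74, 116]), (232, [41, 61, 93]), (233, [44, 56, 76]), (234, [66, 76, 90]), (235, [80, 90, 103]), (236, [92, 102, 115]), (237, [113, 125, 137]), (238, [123, 138, 148]), (239, [126, 141, 150])]
400 [(238, [46, 77, 125]), (239, [48, 80, 129]), (240, [47, 80, 130]), (241, [47, 81, 130]), (242, [45, 75, 122]), (243, [35, 58, 95]), (244, [38, 51, 73]), (245, [65, 76, 89]), (246, [83, 92, 105]), (247, [88, 98, 109]), (248, [99, 109, 120]), (249, [120, 133, 142])]
stock (array([0.4377, 0.2839, 0.0237]), np.float64(0.0009683308042333503)) [0.4376 0.2841 0.025 ] [0.4389 0.2829 0.025 ]
stock (array([0.4547, 0.2595, 0.0258]), np.float64(0.0013285240711106035)) [0.4547 0.2591 0.025 ] [0.454  0.2606 0.025 ]
stock (array([0.3621, 0.2242, 0.0245]), np.float64(0.00294009174197533)) [0.3619 0.2226 0.025 ] [0.3626 0.2255 0.025 ]
stock (array([0.3785, 0.2016, 0.0221]), np.float64(0.0035713587325924005)) [0.3781 0.1993 0.025 ] [0.3812 0.2026 0.025 ]
tip (array([0.3441, 0.4013, 0.0026]), np.float64(0.0013768811756239686)) [0.3443 0.4019 0.003 ] [0.3446 0.4004 0.003 ]
tip (array([0.317 , 0.3808, 0.0025]), np.float64(0.0030512259083972397)) [0.3168 0.3791 0.003 ] [0.3172 0.3823 0.003 ]
spout (array([ 0.6354, -0.096 ,  0.21  ]), np.float64(0.0002581851765626617))
bin corner top [[ 0.6008 -0.1654  0.07  ]]
scene [ 1.2904 -0.0938  0.9857]
top [0.3431 0.0093 1.1565]
```

View pics/c5.png

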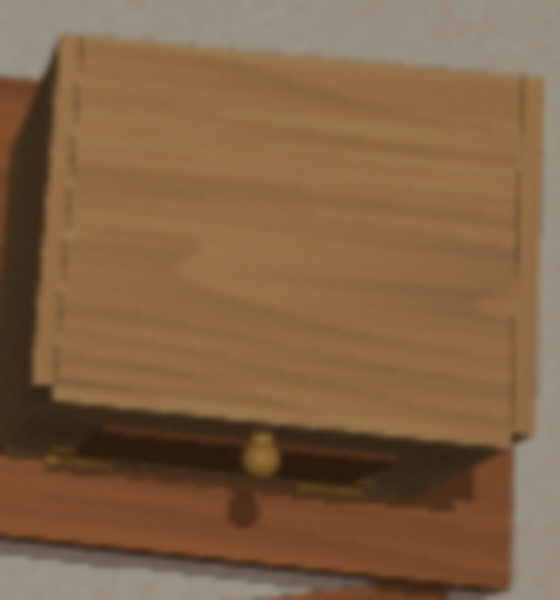

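View pics/c6.png

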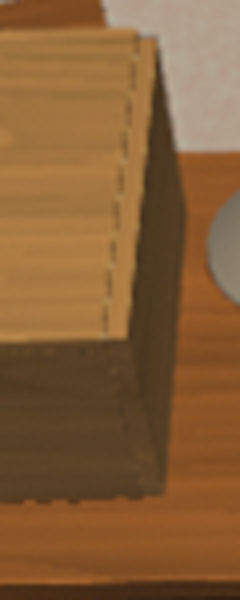

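```bash
python3 - <<'E'
from h import *
np.set_printoptions(precision=4,suppress=True)
def u(c,x0,y0,k): return [(x0+(x+.5)/k-.5,y0+(y+.5)/k-.5) for x,y in c]
E=plane("top",[(250,227.3),(300,232.3),(400,243.6)],.07);print("top edge pts",E, E[:,0]-(.5668+.1005*E[:,1]))
print("bin foot scene",plane("scene",u([(185,215),(165,490)],200,220,4),.07))
print("bin foot top",plane("top",u([(3,450)],400,110,4),.07))
print("bin top-left edge scene z.235",plane("scene",u([(157,40),(127,340)],200,220,4),.235))
print("bin top-left edge top",plane("top",u([(33,385),(62,38)],400,110,4),.235))
print("funnel base scene",plane("scene",u([(177,380),(528,355)],230,235,8),.08), "top",plane("top",u([(118,340),(429,335),(275,492)],330,160,7),.07))
E
```

```text
top edge pts [[ 0.5842  0.1977  0.07  ]
 [ 0.573   0.0729  0.07  ]
 [ 0.5476 -0.1731  0.07  ]] [-0.0025 -0.0011 -0.0018]
bin foot scene [[ 0.6007 -0.1646  0.07  ]
 [ 0.7926 -0.1825  0.07  ]]
bin foot top [[ 0.6017 -0.1751  0.07  ]]
bin top-left edge scene z.235 [[ 0.6004 -0.1633  0.235 ]
 [ 0.798  -0.1828  0.235 ]]
bin top-left edge top [[ 0.5979 -0.1635  0.235 ]
 [ 0.7946 -0.1835  0.235 ]]
funnel base scene [[ 0.6366 -0.1505  0.08  ]
 [ 0.6404 -0.0421  0.08  ]] top [[ 0.6361 -0.0417  0.07  ]
 [ 0.6391 -0.1523  0.07  ]
 [ 0.5812 -0.0973  0.07  ]]
```

View pics/c8.png

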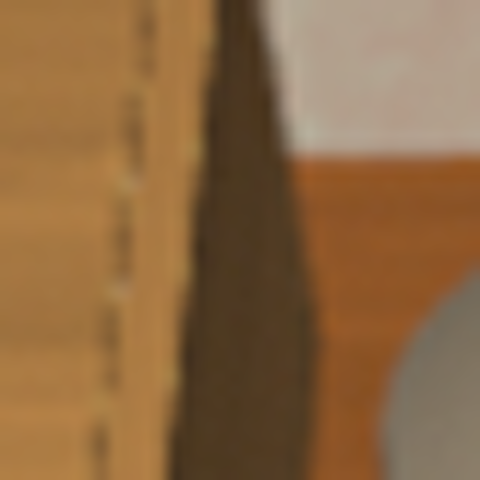

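```bash
cat >> h.py <<'E'
from scipy.spatial.transform import Rotation as Rn
TH=-np.arctan(.1005)
def goal(pos,yaw,tilt=0):
    """rows from measured pose; yaw=world angle of tool x, tool z down"""
    o=arm.get_obs();q=o["eef_rot"];R0=Rn.from_quat([q[1],q[2],q[3],q[0]])
    c,s=np.cos(yaw),np.sin(yaw)
    Rt=Rn.from_matrix(np.array([[c,s,0],[s,-c,0],[0,0,-1.]]).T)
    d=R0.inv().apply(np.array(pos)-o["position"]);r=(R0.inv()*Rt).as_rotvec(degrees=True)
    print(np.round(d,4),np.round(r,2))
E
python3 - <<'E'
from h import *
print(plane("top",[(189.5,222.5)],.07))
goal([.637,-.0965,.43],TH+np.pi/2)
E
```

```text
[[0.59462847 0.34955101 0.07      ]]
[-0.4789  0.6213 -0.0253] [ -0.02   0.1  -18.26]
```

View pics/c7.png

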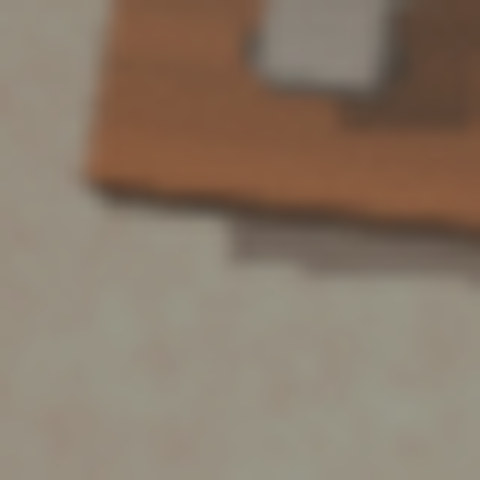

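play_rows(
  moves=[
    [0.4, -0.479, 0.621, -0.025, 0, 0, -18.3],
    [0.4, -0.479, 0.621, -0.025, 0, 0, -18.3],
    [0.4, -0.479, 0.621, -0.025, 0, 0, -18.3],
    [0.4, -0.479, 0.621, -0.025, 0, 0, -18.3],
    [0.4, -0.479, 0.621, -0.025, 0, 0, -18.3],
    [0.4, -0.479, 0.621, -0.025, 0, 0, -18.3],
    [0.4, -0.479, 0.621, -0.025, 0, 0, -18.3],
    [0.4, -0.479, 0.621, -0.025, 0, 0, -18.3],
    [0.4, -0.479, 0.621, -0.025, 0, 0, -18.3],
    [0.4, -0.479, 0.621, -0.025, 0, 0, -18.3],
  ],
)

```text
time_s: 1.35
position: [0.5616, 0.0423, 0.4244]
eef_rot: [-0.0, 0.741, 0.671, -0.0]
ft_force: [2.1, 0.4, -0.2]
finger_gap: 0.0596
```

```bash
python3 -c "
from h import *
goal([.637,-.0965,.43],TH+np.pi/2)"
```

```text
[-0.1306  0.0887 -0.0056] [-0.02 -0.01  0.05]
```

play_rows(
  moves=[
    [0.4, -0.131, 0.089, -0.006, 0, 0, 0],
    [0.4, -0.131, 0.089, -0.006, 0, 0, 0],
    [0.4, -0.131, 0.089, -0.006, 0, 0, 0],
    [0.4, -0.131, 0.089, -0.006, 0, 0, 0],
    [0.4, -0.131, 0.089, -0.006, 0, 0, 0],
  ],
)

```text
time_s: 1.98
position: [0.6363, -0.094, 0.43]
eef_rot: [-0.001, 0.741, 0.671, -0.0]
ft_force: [-0.0, 0.4, 0.1]
finger_gap: 0.0598
```

```bash
python3 -c "
from h import *
goal([.637,-.0965,.345],TH+np.pi/2)
cv2.imwrite('pics/a1.png',imaging.get_image('top'))
s=imaging.get_image('scene');crop(s,180,140,170,140,4,'pics/a2.png')"
```

```text
[-0.0025  0.0011  0.085 ] [-0.09 -0.07  0.09]
```

View pics/a2.png

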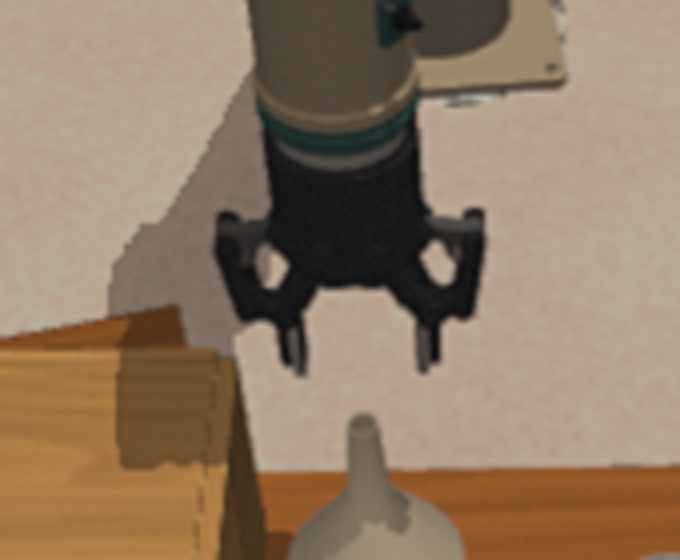

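The gripper is squarely above the spout, with the spout top at (362,420) centred between the fingers at (295,370) and (428,370). Descend and close.

play_rows(
  moves=[
    [0.4, -0.001, 0.001, 0.04, 0, 0, 0],
    [0.4, -0.002, 0.001, 0.075, 0, 0, 0],
    [0.4, -0.002, 0.001, 0.085, 0, 0, 0],
    [0.4, -0.002, 0.001, 0.085, 0, 0, 0],
    [-1, -0.002, 0.001, 0.085, 0, 0, 0],
    [-1, -0.002, 0.001, 0.085, 0, 0, 0],
    [-1, -0.002, 0.001, 0.085, 0, 0, 0],
    [-1, -0.002, 0.001, 0.085, 0, 0, 0],
    [-1, -0.002, 0.001, 0.085, 0, 0, 0],
  ],
)

```text
time_s: 3.2
position: [0.6379, -0.0968, 0.347]
eef_rot: [0.001, 0.741, 0.671, 0.001]
ft_force: [-0.1, 0.9, 5.5]
finger_gap: 0.0186
```

play_rows(
  moves=[
    [-1, 0, 0, -0.03, 0, 0, 0],
    [-1, 0, 0, -0.06, 0, 0, 0],
    [-1, 0.04, -0.003, -0.06, 0, 0, 0],
    [-1, 0.09, -0.006, -0.06, 0, 0, 0],
    [-1, 0.14, -0.009, -0.06, 0, 0, 0],
    [-1, 0.19, -0.012, -0.06, 0, 0, 0],
    [-1, 0.236, -0.014, -0.06, 0, 0, 0],
    [-1, 0.236, -0.014, -0.06, 0, 0, 0],
    [-1, 0.236, -0.014, -0.03, 0, 0, 0],
    [-1, 0.236, -0.014, -0.03, 0, 0, 0],
  ],
)

```text
time_s: 4.45
position: [0.6459, 0.1378, 0.3734]
eef_rot: [-0.001, 0.742, 0.671, -0.003]
ft_force: [-0.4, 0.3, -0.5]
finger_gap: 0.0189
```

```bash
python3 -c "
from h import *
cv2.imwrite('pics/a3.png',imaging.get_image('top'))
s=imaging.get_image('scene');crop(s,230,140,250,200,3,'pics/a4.png')"
```

```text
(no output)
```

View pics/a4.png

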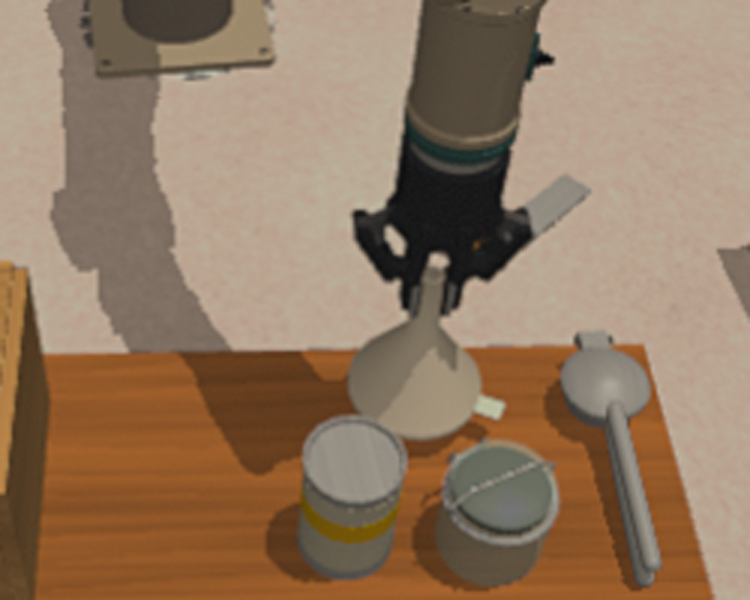

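The funnel is held upright over the free spot, in front of the can and the jar. Lower it, release, rise.

play_rows(
  moves=[
    [-1, 0, 0, 0.012, 0, 0, 0],
    [-1, 0, 0, 0.024, 0, 0, 0],
    [-1, 0, 0, 0.027, 0, 0, 0],
    [-1, 0, 0, 0.027, 0, 0, 0],
    [0.3, 0, 0, 0.027, 0, 0, 0],
    [0.3, 0, 0, 0.027, 0, 0, 0],
    [0.3, 0, 0, 0.027, 0, 0, 0],
    [0.3, 0, 0, -0.03, 0, 0, 0],
    [0.3, 0, 0, -0.07, 0, 0, 0],
    [0.3, 0, 0, -0.07, 0, 0, 0],
  ],
)

```text
time_s: 5.8
position: [0.6478, 0.1392, 0.4499]
eef_rot: [0.002, 0.741, 0.671, 0.004]
ft_force: [-0.8, -0.9, 0.2]
finger_gap: 0.0556
```

```bash
python3 -c "
from h import *
goal([.406,.240,.27],np.radians(128.5))
t=imaging.get_image('top');cv2.imwrite('pics/a5.png',t)"
```

```text
[ 0.0758 -0.252   0.1782] [ 4.80e-01  2.00e-02 -4.42e+01]
```

View pics/a5.png

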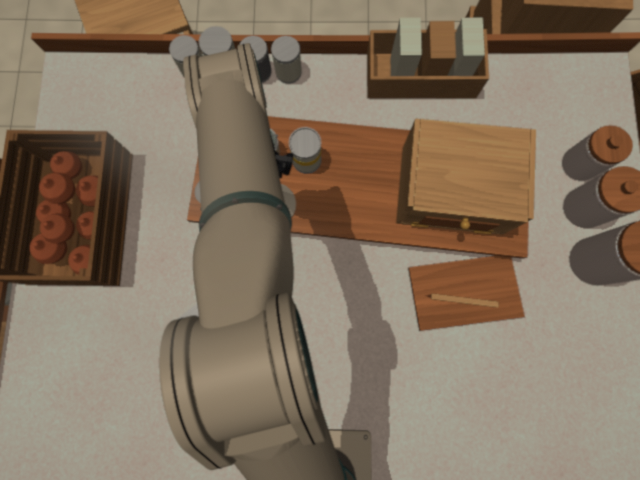

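The arm covers the funnel in the top view, so I'll check it once clear. Next, over to the square.

play_rows(
  moves=[
    [0.3, 0.017, -0.056, 0, 0, 0, -10],
    [0.3, 0.034, -0.112, 0, 0, 0, -20],
    [0.3, 0.05, -0.168, 0.03, 0, 0, -30],
    [0.3, 0.064, -0.215, 0.07, 0, 0, -40],
    [0.3, 0.076, -0.252, 0.11, 0, 0, -44.2],
    [0.3, 0.076, -0.252, 0.15, 0, 0, -44.2],
    [0.3, 0.076, -0.252, 0.178, 0, 0, -44.2],
    [0.3, 0.076, -0.252, 0.178, 0, 0, -44.2],
    [0.3, 0.076, -0.252, 0.178, 0, 0, -44.2],
  ],
)

```text
time_s: 6.98
position: [0.4037, 0.2397, 0.2679]
eef_rot: [-0.0, 0.434, 0.901, -0.0]
ft_force: [0.1, 0.3, 0.7]
finger_gap: 0.0558
```

```bash
python3 -c "
from h import *
goal([.406,.240,.186],np.radians(128.5))
t=imaging.get_image('top');s=imaging.get_image('scene');cv2.imwrite('pics/a6.png',t);crop(s,220,120,250,200,3,'pics/a7.png')"
```

```text
[-0.0012  0.002   0.0819] [-0.01 -0.01 -0.  ]
```

View pics/a7.png

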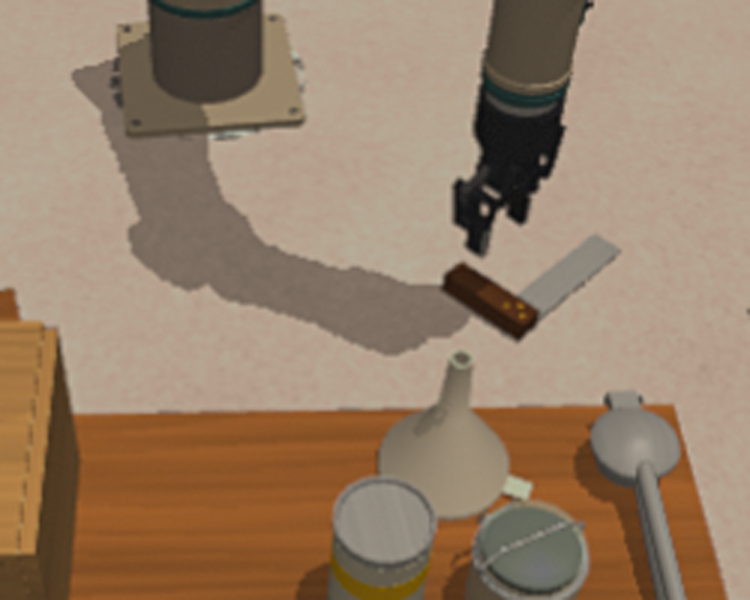

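The funnel stands upright at (455,450). The open jaws are above the stock at (490,300).

play_rows(
  moves=[
    [0.3, -0.001, 0.002, 0.04, 0, 0, 0],
    [0.3, -0.001, 0.002, 0.075, 0, 0, 0],
    [0.3, -0.001, 0.002, 0.078, 0, 0, 0],
    [0.3, -0.001, 0.002, 0.078, 0, 0, 0],
    [0.3, -0.001, 0.002, 0.078, 0, 0, 0],
  ],
)

```text
time_s: 7.7
position: [0.4063, 0.2404, 0.1905]
eef_rot: [0.0, 0.435, 0.901, 0.001]
ft_force: [0.7, -0.7, 0.5]
finger_gap: 0.0558
```

```bash
python3 -c "
from h import *
goal([.406,.240,.186],np.radians(128.5))
t=imaging.get_image('top');s=imaging.get_image('scene');cv2.imwrite('pics/a8.png',t);crop(s,340,160,100,80,7,'pics/a9.png')"
```

```text
[-0.0001 -0.0005  0.0045] [ 0.12  0.   -0.02]
```

View pics/a9.png

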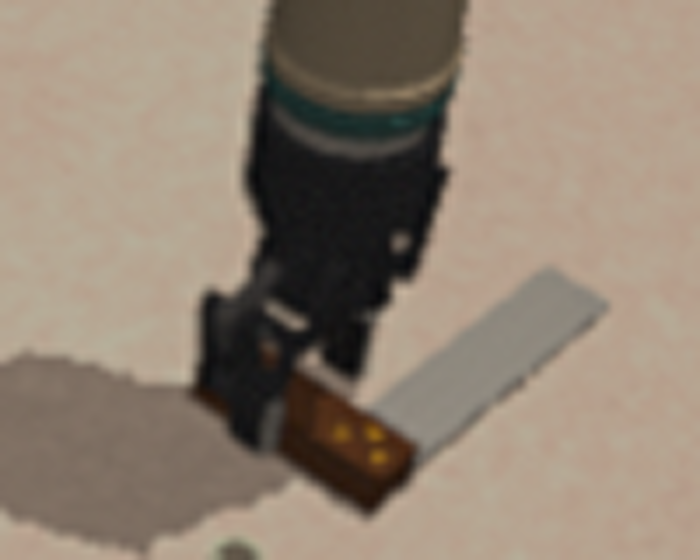

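The jaws straddle the stock near its middle. Down 4.5 mm and close.

play_rows(
  moves=[
    [0.3, 0, 0, 0.0045, 0, 0, 0],
    [0.3, 0, 0, 0.0045, 0, 0, 0],
    [-1, 0, 0, 0.0045, 0, 0, 0],
    [-1, 0, 0, 0.0045, 0, 0, 0],
    [-1, 0, 0, 0.0045, 0, 0, 0],
    [-1, 0, 0, 0.0045, 0, 0, 0],
    [-1, 0, 0, 0.0045, 0, 0, 0],
  ],
)

```text
time_s: 8.68
position: [0.4059, 0.2403, 0.1857]
eef_rot: [0.0, 0.434, 0.901, 0.0]
ft_force: [-0.4, -0.3, 5.2]
finger_gap: 0.0284
```

```bash
python3 -c "
from h import *
print(arm.get_obs()['ft_force'],arm.get_obs()['position'],arm.get_obs()['moment'])
s=imaging.get_image('scene');crop(s,340,160,100,80,7,'pics/b1.png')"
```

```text
[-0.43853328 -0.32750653  5.1585999 ] [0.40590031 0.2403288  0.18569636] [-0.02194089  0.17673656  0.11328824]
```

View pics/b1.png

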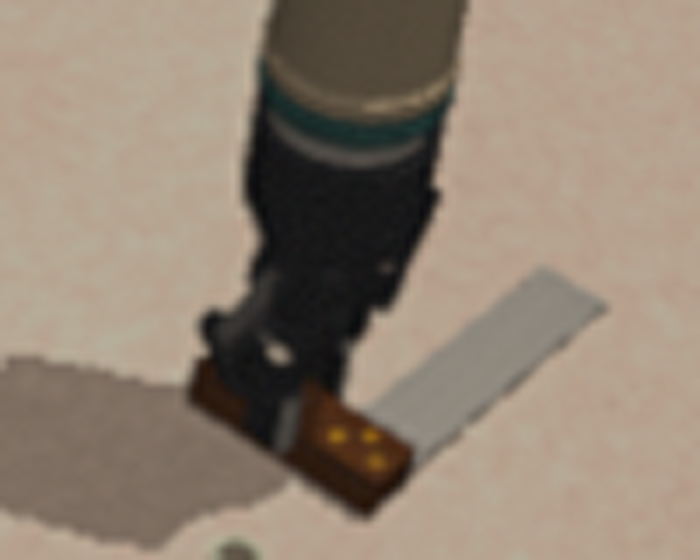

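Gripped. Lift 60 mm, then look at how it hangs.

play_rows(
  moves=[
    [-1, 0, 0, -0.015, 0, 0, 0],
    [-1, 0, 0, -0.05, 0, 0, 0],
    [-1, 0, 0, -0.1, 0, 0, 0],
    [-1, 0, 0, -0.12, 0, 0, 0],
    [-1, 0, 0, -0.12, 0, 0, 0],
    [-1, 0, 0, -0.12, 0, 0, 0],
  ],
)

```text
time_s: 9.48
position: [0.4055, 0.2397, 0.3047]
eef_rot: [-0.0, 0.435, 0.901, -0.001]
ft_force: [-0.2, -0.9, -1.6]
finger_gap: 0.0286
```

```bash
python3 -c "
from h import *
o=arm.get_obs();print(o['ft_force'],o['position'],o['moment'])
t=imaging.get_image('top');s=imaging.get_image('scene');crop(s,330,100,130,100,6,'pics/b2.png');crop(t,150,260,120,90,6,'pics/b3.png');cv2.imwrite('pics/b3f.png',t);cv2.imwrite('pics/b2f.png',s)"
```

```text
[-0.16635697 -0.887891   -1.64867435] [0.40550874 0.23969153 0.30465043] [-0.12184794  0.01049066 -0.038752  ]
```

View pics/b2.png

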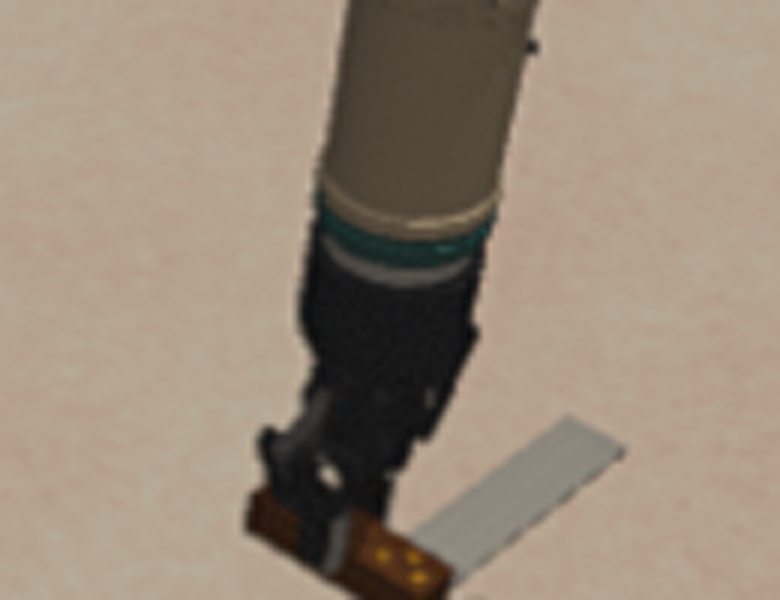

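View pics/b3.png

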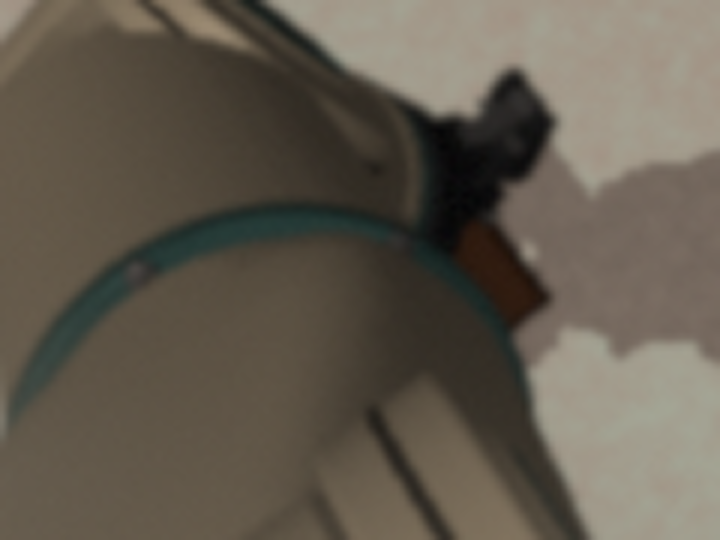

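```bash
python3 -c "
from h import *
np.set_printoptions(precision=4,suppress=True)
uv=[(330+(625.5)/6-.5,100+450.5/6-.5),(330+570.5/6-.5,100+413.5/6-.5),(330+(455.5)/6-.5,100+578.5/6-.5)]
for z in(.120,.128,.133,.138): print(z,plane('scene',uv,z))
"
```

```text
0.12 [[0.3436 0.3993 0.12  ]
 [0.3135 0.3803 0.12  ]
 [0.4225 0.2914 0.12  ]]
0.128 [[0.3524 0.3947 0.128 ]
 [0.3225 0.3759 0.128 ]
 [0.4305 0.2878 0.128 ]]
0.133 [[0.3578 0.3919 0.133 ]
 [0.3282 0.3731 0.133 ]
 [0.4355 0.2856 0.133 ]]
0.138 [[0.3633 0.389  0.138 ]
 [0.3338 0.3704 0.138 ]
 [0.4405 0.2834 0.138 ]]
```

The square is held firmly (weight 1.65 N), but the blade still droops by about 0.08 rad relative to the tool: the tip fits z ≈ 0.120. I'll carry it high, turn it, then tilt the tool to level the blade before placing.

```bash
cat >> h.py <<'E'
def goal2(g,tilt_deg,yaw=TH):
    """g = grasp point; tool tilted about tool y"""
    o=arm.get_obs();q=o["eef_rot"];R0=Rn.from_quat([q[1],q[2],q[3],q[0]])
    c,s=np.cos(yaw),np.sin(yaw)
    Rt=Rn.from_matrix(np.array([[c,s,0],[s,-c,0],[0,0,-1.]]).T)*Rn.from_rotvec([0,tilt_deg,0],degrees=True)
    pos=np.array(g)-arm.grip_depth*Rt.as_matrix()[:,2]
    d=R0.inv().apply(pos-o["position"]);r=(R0.inv()*Rt).as_rotvec(degrees=True)
    print("tcp",np.round(pos,4),"d",np.round(d,4),"r",np.round(r,2))
E
python3 -c "
from h import *
goal([.535,-.0954,.46],TH)
goal2([.535,-.0954,.305],4.4)"
```

```text
[-0.343  -0.1077 -0.1557] [-8.0000e-02  1.6000e-01  1.3425e+02]
tcp [ 0.5232 -0.0942  0.4592] d [-0.3347 -0.1162 -0.1549] r [ -5.24   2.34 134.17]
```

play_rows(
  moves=[
    [-1, 0, 0, -0.06, 0, 0, 0],
    [-1, 0, 0, -0.12, 0, 0, 0],
    [-1, 0, 0, -0.155, 0, 0, 10],
    [-1, -0.04, -0.012, -0.156, 0, 0, 20],
    [-1, -0.08, -0.025, -0.156, 0, 0, 30],
    [-1, -0.12, -0.037, -0.156, 0, 0, 40],
    [-1, -0.16, -0.05, -0.156, 0, 0, 50],
    [-1, -0.2, -0.063, -0.156, 0, 0, 60],
    [-1, -0.24, -0.075, -0.156, 0, 0, 70],
    [-1, -0.28, -0.088, -0.156, 0, 0, 80],
  ],
)

```text
time_s: 10.82
position: [0.5115, -0.0347, 0.4597]
eef_rot: [-0.001, 0.913, 0.408, -0.001]
ft_force: [0.6, 0.3, -0.7]
finger_gap: 0.0285
```

```bash
python3 -c "
from h import *
goal2([.535,-.0954,.305],4.4)
print(arm.get_obs()['joint_positions'])"
```

```text
tcp [ 0.5232 -0.0942  0.4592] d [-0.0366  0.0483  0.0005] r [-2.13  4.22 53.92]
[ 0.02212038  0.36800442 -0.01254028  1.82127297  0.00558265  0.95509261
  0.84861607]
```

play_rows(
  moves=[
    [-1, -0.037, 0.048, 0, -2.1, 4.2, 53.9],
    [-1, -0.037, 0.048, 0, -2.1, 4.2, 53.9],
    [-1, -0.037, 0.048, 0, -2.1, 4.2, 53.9],
    [-1, -0.037, 0.048, 0, -2.1, 4.2, 53.9],
    [-1, -0.037, 0.048, 0, -2.1, 4.2, 53.9],
    [-1, -0.037, 0.048, 0, -2.1, 4.2, 53.9],
    [-1, -0.037, 0.048, 0, -2.1, 4.2, 53.9],
    [-1, -0.037, 0.048, 0, -2.1, 4.2, 53.9],
  ],
)

```text
time_s: 11.82
position: [0.5228, -0.0932, 0.4608]
eef_rot: [0.002, 0.998, -0.046, 0.039]
ft_force: [0.2, -0.2, -1.6]
finger_gap: 0.0282
```

```bash
python3 -c "
from h import *
goal2([.535,-.0954,.305],4.4)
goal2([.535,-.0954,.135],4.4)
t=imaging.get_image('top');s=imaging.get_image('scene');crop(s,180,100,170,150,4,'pics/b4.png');cv2.imwrite('pics/b5.png',t);cv2.imwrite('pics/b4f.png',s)"
```

```text
tcp [ 0.5232 -0.0942  0.4592] d [0.0004 0.001  0.0016] r [-0.06 -0.08  0.41]
tcp [ 0.5232 -0.0942  0.2892] d [-0.0129  0.0011  0.171 ] r [-0.06 -0.08  0.41]
```

View pics/b4.png

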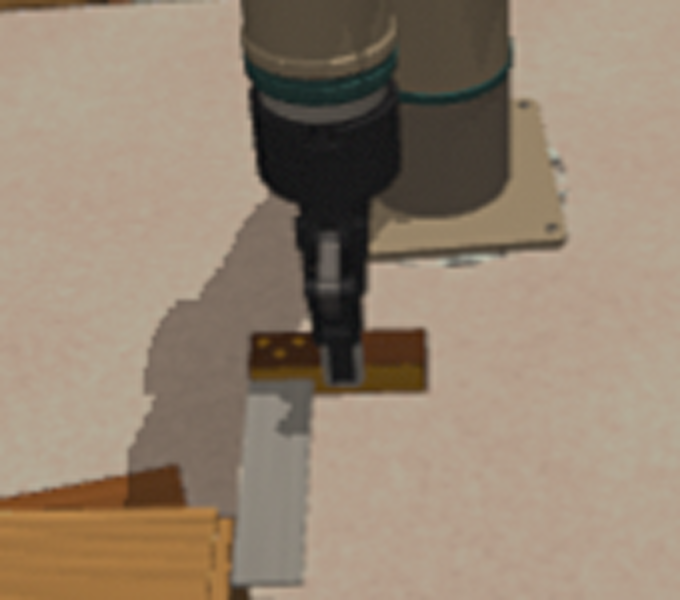

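View pics/b5.png

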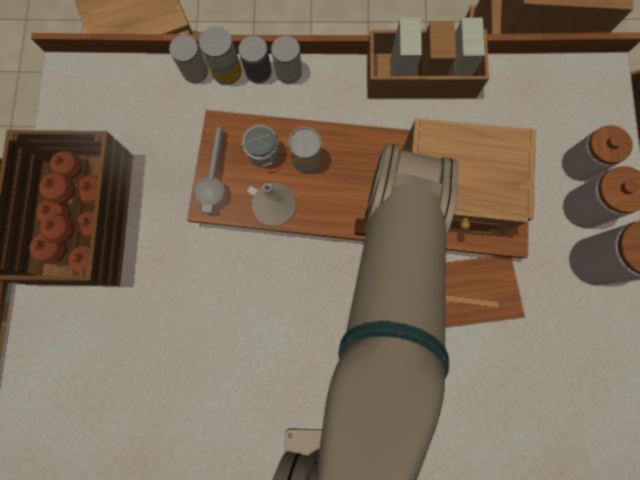

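```bash
python3 -c "
from h import *
np.set_printoptions(precision=4,suppress=True)
uv=[(180+x/4-.4,100+y/4-.4) for x,y in((232,584),(302,586),(249,381),(427,367),(427,391),(249,367))]
for z in(.285,.290,.295,.3):
  X=plane('scene',uv,z); print(z,X[:4,:2].tolist() and np.round(X[:,:2],4).tolist(), 'tip-heel',X[0]-X[2],np.linalg.norm(X[0]-X[2]), np.degrees(np.arctan2(*(X[0]-X[2])[1::-1])))
"
```

```text
0.285 [[0.6901, -0.1623], [0.6957, -0.127], [0.5411, -0.1496], [0.5415, -0.0489], [0.5611, -0.0507], [0.5295, -0.1493]] tip-heel [ 0.149  -0.0127  0.    ] 0.14956347013303978 -4.864639463381401
0.29 [[0.6944, -0.1618], [0.7, -0.1267], [0.5464, -0.1492], [0.5468, -0.0492], [0.5663, -0.051], [0.5349, -0.1489]] tip-heel [ 0.148  -0.0126  0.    ] 0.1484961531809385 -4.8646394633813985
0.295 [[0.6986, -0.1613], [0.7042, -0.1265], [0.5517, -0.1488], [0.5522, -0.0496], [0.5715, -0.0513], [0.5404, -0.1485]] tip-heel [ 0.1469 -0.0125  0.    ] 0.14742883622883746 -4.8646394633813985
0.3 [[0.7029, -0.1608], [0.7084, -0.1263], [0.5571, -0.1484], [0.5575, -0.0499], [0.5767, -0.0516], [0.5458, -0.1481]] tip-heel [ 0.1458 -0.0124  0.    ] 0.14636151927673638 -4.864639463381387
```

Measured level to about 1 mm over the blade, about 9 mm from the bin side and 5–6 mm short of the edge. Descend to just above the shelf.

play_rows(
  moves=[
    [-1, -0.003, 0.001, 0.04, 0, 0, 0.5],
    [-1, -0.007, 0.001, 0.09, 0, 0, 0.5],
    [-1, -0.011, 0.001, 0.14, 0, 0, 0.5],
    [-1, -0.014, 0.001, 0.18, 0, 0, 0.5],
    [-1, -0.015, 0.001, 0.2, 0, 0, 0.5],
    [-1, -0.0155, 0.001, 0.205, 0, 0, 0.5],
    [-1, -0.0155, 0.001, 0.205, 0, 0, 0.5],
  ],
)

```text
time_s: 12.8
position: [0.5237, -0.0944, 0.2559]
eef_rot: [0.001, 0.998, -0.052, 0.04]
ft_force: [-0.1, -0.1, -1.9]
finger_gap: 0.0282
```

```bash
python3 -c "
from h import *
goal2([.535,-.0954,.089],4.4)
o=arm.get_obs();print(o['ft_force'])
t=imaging.get_image('top');s=imaging.get_image('scene');crop(s,200,180,120,110,6,'pics/b6.png');cv2.imwrite('pics/b7.png',t);cv2.imwrite('pics/b6f.png',s)"
```

```text
tcp [ 0.5232 -0.0942  0.2432] d [-0.0015 -0.0001  0.0125] r [-0.06 -0.16 -0.19]
[-0.07200185 -0.11846847 -1.93835327]
```

View pics/b6.png

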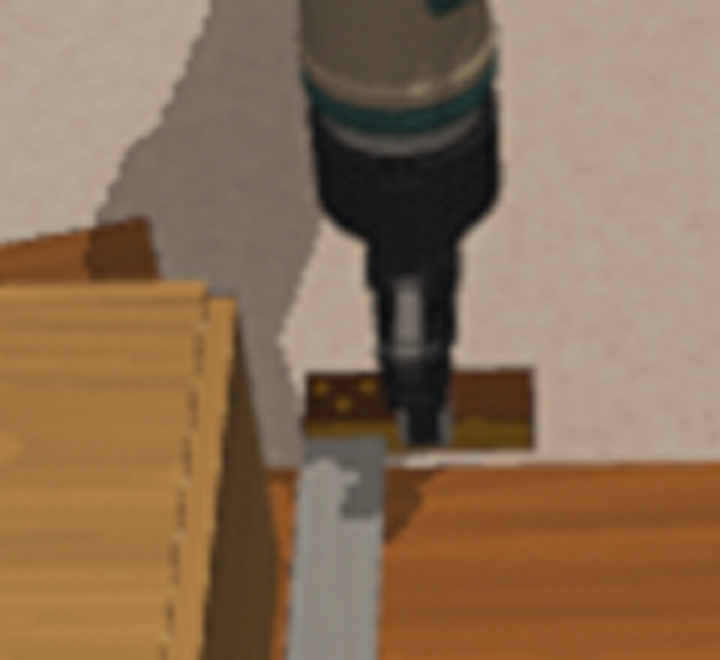

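The blade is above the shelf beside the bin, with the stock still in front of the edge and a gap visible at (430,460). Lowering by feel.

play_rows(
  moves=[
    [-1, 0, 0, 0.004, 0, 0, 0],
    [-1, -0.0005, 0, 0.008, 0, 0, 0],
    [-1, -0.0005, 0, 0.008, 0, 0, 0],
  ],
)

```text
time_s: 13.28
position: [0.5233, -0.0941, 0.2473]
eef_rot: [0.001, 0.998, -0.052, 0.039]
ft_force: [-0.3, 0.2, -1.8]
finger_gap: 0.0284
```

play_rows(
  moves=[
    [-1, 0, 0, 0.002, 0, 0, 0],
    [-1, 0, 0, 0.002, 0, 0, 0],
  ],
)

```text
time_s: 13.52
position: [0.5237, -0.0942, 0.2454]
eef_rot: [0.001, 0.998, -0.052, 0.039]
ft_force: [0.7, -0.6, -2.2]
finger_gap: 0.0281
```

play_rows(
  moves=[
    [-1, 0, 0, 0.0015, 0, 0, 0],
    [-1, 0, 0, 0.0015, 0, 0, 0],
  ],
)

```text
time_s: 13.78
position: [0.5238, -0.0942, 0.2439]
eef_rot: [0.001, 0.998, -0.052, 0.039]
ft_force: [0.4, -0.3, -2.5]
finger_gap: 0.0283
```

play_rows(
  moves=[
    [-1, 0, 0, 0.001, 0, 0, 0],
    [-1, 0, 0, 0.001, 0, 0, 0],
  ],
)

```text
time_s: 14.02
position: [0.5238, -0.0942, 0.2434]
eef_rot: [0.001, 0.998, -0.052, 0.04]
ft_force: [-2.0, 0.8, 3.0]
finger_gap: 0.0283
```

Contact at TCP z = 0.2434 (force jumps by 5 N). Now slide back towards the edge until it is flush.

play_rows(
  moves=[
    [-1, 0.0015, 0, 0, 0, 0, 0],
    [-1, 0.003, 0, 0, 0, 0, 0],
    [-1, 0.003, 0, 0, 0, 0, 0],
  ],
)

```text
time_s: 14.4
position: [0.5263, -0.0946, 0.2434]
eef_rot: [0.001, 0.998, -0.052, 0.039]
ft_force: [-2.7, 1.5, 6.1]
finger_gap: 0.0287
```

play_rows(
  moves=[
    [-1, 0.001, 0, 0, 0, 0, 0],
    [-1, 0.001, 0, 0, 0, 0, 0],
  ],
)

```text
time_s: 14.65
position: [0.5273, -0.0947, 0.2434]
eef_rot: [0.001, 0.998, -0.052, 0.039]
ft_force: [-3.6, 0.7, 5.0]
finger_gap: 0.0286
```

play_rows(
  moves=[
    [-1, 0.001, 0, 0, 0, 0, 0],
    [-1, 0.001, 0, 0, 0, 0, 0],
  ],
)

```text
time_s: 14.9
position: [0.5276, -0.0947, 0.2434]
eef_rot: [0.001, 0.998, -0.052, 0.038]
ft_force: [-6.0, 0.3, 6.4]
finger_gap: 0.0286
```

play_rows(
  moves=[
    [-1, 0.001, 0, 0, 0, 0, 0],
    [-1, 0.001, 0, 0, 0, 0, 0],
  ],
)

```text
time_s: 15.15
position: [0.528, -0.0948, 0.2434]
eef_rot: [0.001, 0.998, -0.052, 0.037]
ft_force: [-7.1, 1.7, 8.7]
finger_gap: 0.0283
```

play_rows(
  moves=[
    [-1, 0.001, 0, 0, 0, 0, 0],
    [-1, 0.001, 0, 0, 0, 0, 0],
  ],
)

```text
time_s: 15.4
position: [0.5283, -0.0948, 0.2434]
eef_rot: [0.001, 0.998, -0.052, 0.036]
ft_force: [-8.6, 0.8, 9.9]
finger_gap: 0.0286
```

```bash
python3 -c "
from h import *
o=arm.get_obs();print(o['ft_force'],o['moment'],o['position'])
s=imaging.get_image('scene');crop(s,200,220,100,90,7,'pics/b8.png')
t=imaging.get_image('top');crop(t,330,200,110,80,6,'pics/b9.png')"
```

```text
[-8.56619185  0.76488047  9.86255379] [ 0.04003248  1.74069723 -0.14508953] [ 0.52831201 -0.09483484  0.24343535]
```

View pics/b8.png

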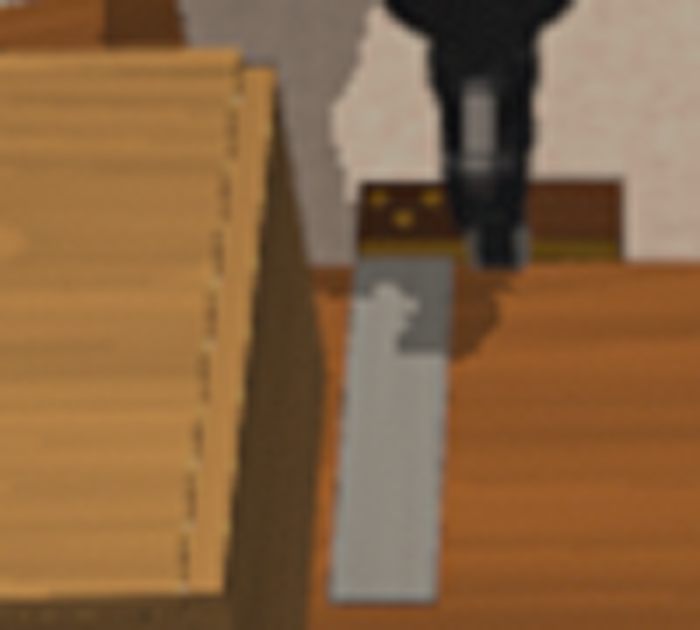

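The stock's inner face meets the edge line at (360–620, 262), the blade lies beside the bin, and the push force has risen to 8.6 N. Ease off, release and rise.

play_rows(
  moves=[
    [-1, -0.001, 0, 0, 0, 0, 0],
    [0, -0.001, 0, 0, 0, 0, 0],
    [0.1, -0.001, 0, 0, 0, 0, 0],
    [0.1, -0.001, 0, 0, 0, 0, 0],
    [0.1, 0, 0, -0.01, 0, 0, 0],
    [0.1, 0.002, 0, -0.03, 0, 0, 0],
    [0.1, 0.006, 0, -0.08, 0, 0, 0],
    [0.1, 0.006, 0, -0.08, 0, 0, 0],
  ],
)

```text
time_s: 16.5
position: [0.5321, -0.0954, 0.3277]
eef_rot: [0.002, 0.998, -0.052, 0.044]
ft_force: [0.8, 0.1, -0.8]
finger_gap: 0.0465
```

```bash
python3 -c "
from h import *
goal([.40,-.0954,.40],TH)
o=arm.get_obs();print(o['ft_force'])
s=imaging.get_image('scene');crop(s,200,220,100,90,7,'pics/d1.png')"
```

```text
[-0.1245  0.0135 -0.0835] [-0.04 -5.01 -0.19]
[ 0.79963963  0.14340226 -0.80467214]
```

View pics/d1.png

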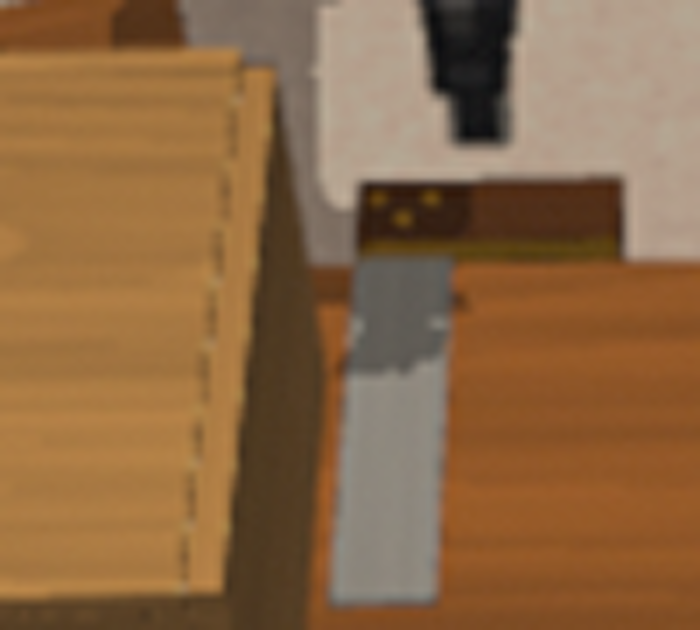

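```bash
python3 -c "
from h import *
goal([.45,-.40,.42],TH)"
```

```text
[-0.0412  0.3115 -0.0982] [-0.06 -4.79 -0.18]
```

play_rows(
  moves=[
    [-0.5, -0.04, 0, -0.05, 0, -2, 0],
    [-1, -0.08, 0, -0.09, 0, -4.8, 0],
    [-1, -0.08, 0.06, -0.095, 0, -4.8, 0],
    [-1, -0.08, 0.12, -0.098, 0, -4.8, 0],
    [-1, -0.08, 0.18, -0.098, 0, -4.8, 0],
    [-1, -0.07, 0.24, -0.098, 0, -4.8, 0],
    [-1, -0.06, 0.31, -0.098, 0, -4.8, 0],
    [-1, -0.06, 0.31, -0.098, 0, -4.8, 0],
  ],
)

```text
time_s: 17.55
position: [0.4294, -0.4012, 0.4152]
eef_rot: [0.001, 0.998, -0.055, -0.003]
ft_force: [-0.4, 0.2, -0.2]
finger_gap: 0.0001
```

```bash
python3 -c "
from h import *
t=imaging.get_image('top');s=imaging.get_image('scene')
cv2.imwrite('pics/e_top.png',t);cv2.imwrite('pics/e_scene.png',s)
crop(t,340,150,100,110,6,'pics/e1.png');crop(s,235,225,65,85,7,'pics/e2.png')"
```

```text
(no output)
```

View pics/e1.png

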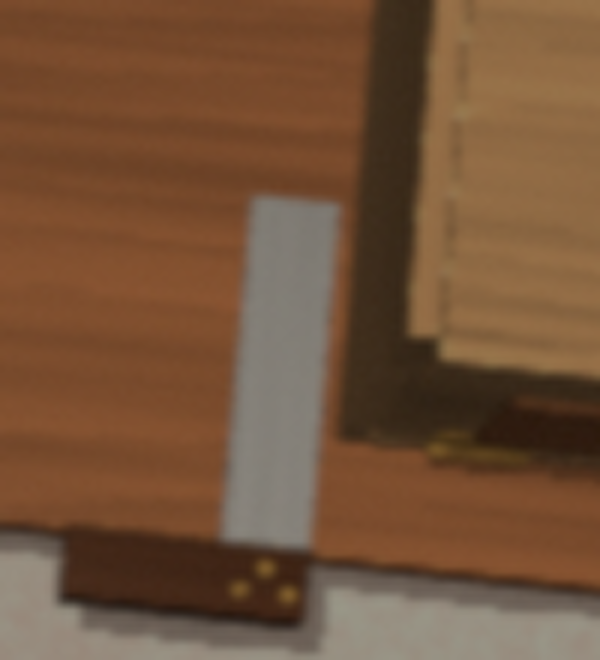

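View pics/e2.png

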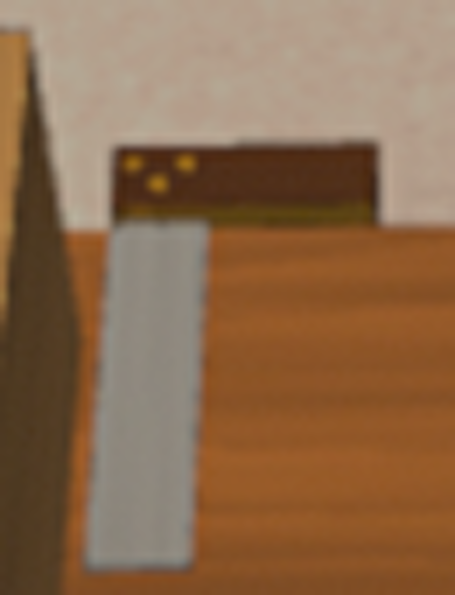

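View pics/e_top.png

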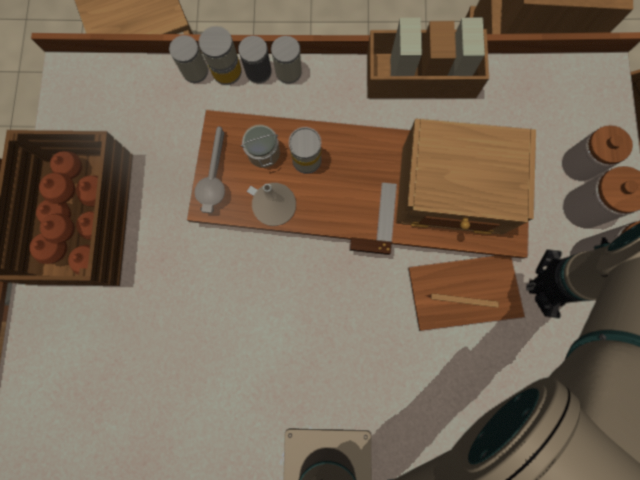

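```bash
cat > m2.py <<'E'
from h import *
def rep(tp,sp):
    ex=np.array([np.cos(TH),np.sin(TH)]);ey=np.array([-ex[1],ex[0]])
    for n,p,x0,y0,k in(("top",tp,340,150,6),("scene",sp,235,225,7)):
        uv=[(x0+(x+.5)/k-.5,y0+(y+.5)/k-.5) for x,y in p]
        X=plane(n,uv,.073)[:,:2]; S=np.c_[(X-[.5668,0])@ex,(X-[.600,-.164])@ey]*1e3
        v=S[0]-S[1];w=S[2]-S[3]
        print(n,"outer tip, outer base, inner tip, inner base:",S.round(1).tolist(),"yaw rel deg",np.degrees([v[1]/v[0],w[1]/w[0]]).round(2))
E
python3 - <<'E'
from m2 import *
rep([(341,203),(313,550),(252,193),(222,540)],[(85,570),(108,222),(190,570),(208,220)])
E
```

```text
top outer tip, outer base, inner tip, inner base: [[149.9, 7.4], [1.2, 6.6], [150.2, 44.7], [1.2, 43.7]] yaw rel deg [0.33 0.37]
scene outer tip, outer base, inner tip, inner base: [[149.2, 8.3], [-2.7, 7.0], [150.0, 44.1], [-2.9, 44.1]] yaw rel deg [ 0.49 -0.03]
```

Both views put the tip about 150 mm behind the edge, the outer edge 7–8 mm from the bin, and yaw within 0.5°. I'll confirm flushness with one gentle push on the stock's outer face, fingers shut.

```bash
cat > g3.py <<'E'
from h import *
ex=np.array([np.cos(TH),np.sin(TH)]);ey=np.array([-ex[1],ex[0]])
def W(xs,yb):
    c=np.array([.600,-.164]); e=np.array([.5668,0])
    return ex*(xs+e@ex)+ey*(yb+c@ey)
E
python3 - <<'E'
from g3 import *
p=W(-.060,.057);print(p); goal([*p,.38],TH); goal([*p,.241],TH)
E
```

```text
[ 0.4968153 -0.0963428]
[ 0.0343 -0.3062  0.0355] [-0.13  0.4  -0.32]
[ 0.0353 -0.3059  0.1745] [-0.13  0.4  -0.32]
```

play_rows(
  moves=[
    [-1, 0.01, -0.06, 0, 0, 0.4, -0.3],
    [-1, 0.02, -0.12, 0, 0, 0.4, -0.3],
    [-1, 0.03, -0.18, 0.01, 0, 0.4, -0.3],
    [-1, 0.034, -0.24, 0.02, 0, 0.4, -0.3],
    [-1, 0.034, -0.29, 0.036, 0, 0.4, -0.3],
    [-1, 0.034, -0.306, 0.07, 0, 0.4, -0.3],
    [-1, 0.035, -0.306, 0.12, 0, 0.4, -0.3],
    [-1, 0.035, -0.306, 0.16, 0, 0.4, -0.3],
    [-1, 0.035, -0.306, 0.174, 0, 0.4, -0.3],
    [-1, 0.035, -0.306, 0.174, 0, 0.4, -0.3],
  ],
)

```text
time_s: 18.9
position: [0.4965, -0.0946, 0.2424]
eef_rot: [-0.001, 0.999, -0.048, 0.0]
ft_force: [0.1, 0.1, 0.4]
finger_gap: -0.0
```

```bash
python3 -c "
from g3 import *
p=W(-.060,.057);goal([*p,.241],TH)
s=imaging.get_image('scene');crop(s,220,190,90,90,6,'pics/f1.png')"
```

```text
[0.0005 0.0017 0.0014] [-0.11 -0.03  0.18]
```

View pics/f1.png

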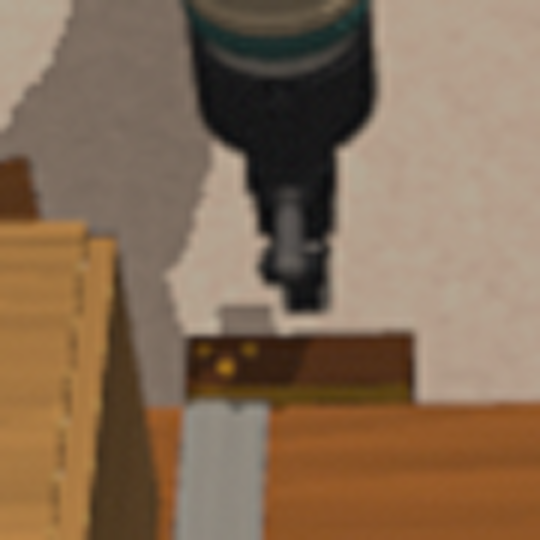

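The shut fingertips are in front of the stock's middle. Advance step by step, watching the force.

play_rows(
  moves=[
    [-1, 0.006, 0.001, 0.001, 0, 0, 0],
    [-1, 0.012, 0.001, 0.001, 0, 0, 0],
    [-1, 0.012, 0.001, 0.001, 0, 0, 0],
  ],
)

```text
time_s: 19.32
position: [0.5095, -0.0977, 0.2423]
eef_rot: [-0.0, 0.999, -0.049, 0.002]
ft_force: [0.0, 0.7, -0.3]
finger_gap: 0.0003
```

play_rows(
  moves=[
    [-1, 0.002, 0, 0, 0, 0, 0],
    [-1, 0.004, 0, 0, 0, 0, 0],
    [-1, 0.004, 0, 0, 0, 0, 0],
  ],
)

```text
time_s: 19.7
position: [0.5116, -0.0979, 0.2414]
eef_rot: [-0.001, 0.999, -0.049, -0.0]
ft_force: [-5.4, 0.8, 3.7]
finger_gap: 0.0002
```

play_rows(
  moves=[
    [-1, 0.002, 0, 0, 0, 0, 0],
    [-1, 0.002, 0, 0, 0, 0, 0],
  ],
)

```text
time_s: 19.95
position: [0.5123, -0.098, 0.2412]
eef_rot: [-0.001, 0.999, -0.049, -0.002]
ft_force: [-7.9, 0.8, 6.4]
finger_gap: -0.0003
```

The stock is firmly blocked (7.9 N with hardly any motion), so it seats on the edge. Back off and clear the view.

play_rows(
  moves=[
    [-1, -0.01, 0, 0, 0, 0, 0],
    [-1, -0.03, 0, -0.005, 0, 0, 0],
    [-1, -0.05, 0, -0.05, 0, 0, 0],
    [-1, -0.06, 0.05, -0.1, 0, 0, 0],
    [-1, -0.07, 0.1, -0.14, 0, 0, 0],
    [-1, -0.07, 0.16, -0.16, 0, 0, 0],
    [-1, -0.07, 0.22, -0.17, 0, 0, 0],
    [-1, -0.07, 0.28, -0.17, 0, 0, 0],
    [-1, -0.07, 0.3, -0.17, 0, 0, 0],
    [-1, -0.07, 0.3, -0.17, 0, 0, 0],
  ],
)

```text
time_s: 21.2
position: [0.4144, -0.3926, 0.4111]
eef_rot: [0.001, 0.999, -0.051, 0.002]
ft_force: [0.8, 0.5, -0.7]
finger_gap: -0.0003
```

```bash
python3 -c "
from h import *
t=imaging.get_image('top');s=imaging.get_image('scene')
cv2.imwrite('pics/g_top.png',t);cv2.imwrite('pics/g_scene.png',s)
crop(t,340,150,100,110,6,'pics/g1.png');crop(s,235,225,65,85,7,'pics/g2.png')"
```

```text
(no output)
```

View pics/g1.png

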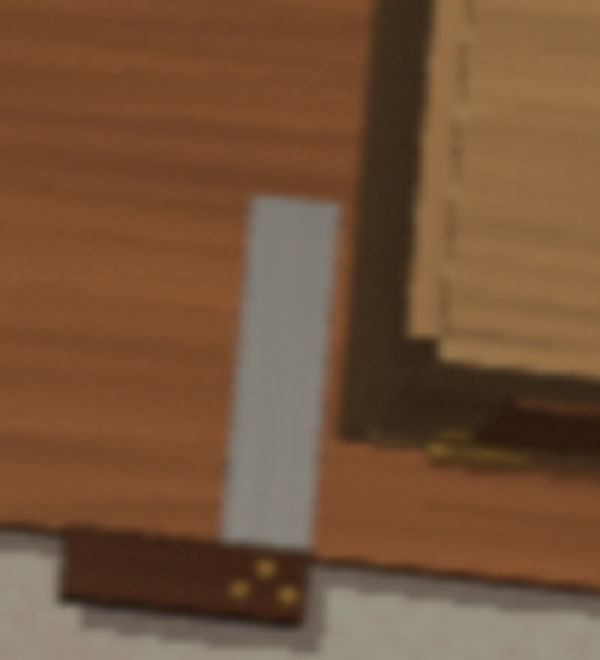

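View pics/g2.png

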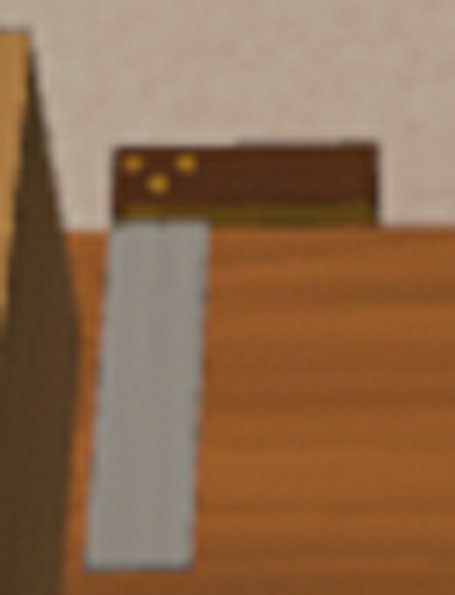

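View pics/g_scene.png

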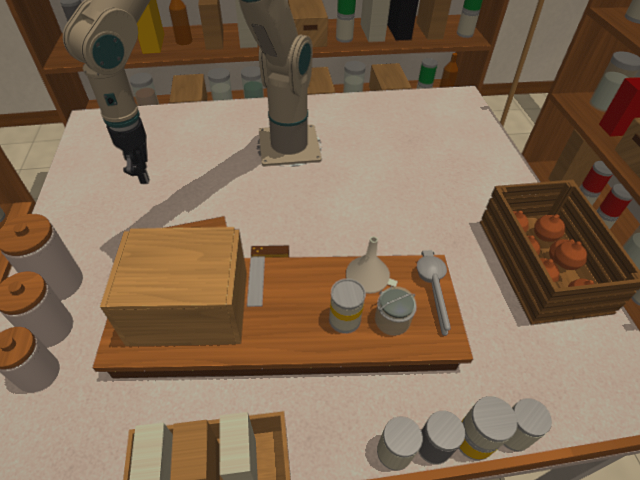

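The square has not moved, the funnel stands clear at (368,270), and the bystanders are in place. Let the arm settle, then hand in.

play_rows(
  moves=[
    [-1, 0, 0, 0, 0, 0, 0],
    [-1, 0, 0, 0, 0, 0, 0],
  ],
)

```text
time_s: 21.55
position: [0.4158, -0.3889, 0.4112]
eef_rot: [-0.001, 0.999, -0.048, 0.001]
ft_force: [0.1, 0.9, 0.0]
finger_gap: -0.0001
```

```bash
python3 -c "
from cell import finish_job
print(finish_job())"
```

```text
the job is handed in; nothing more can be done
None
```

The job is done and handed in at about 21.6 s. The funnel is out of the way, and the square lies along the bin's side with its stock flush on the shelf's front edge.

**What I did**
- **Funnel:** I lifted it by the spout and stood it mouth down on the shelf, about 235 mm left of the bin's side.
- **Square:** I gripped it by the stock, turned it about 134° without flipping it, and levelled the drooping blade by tilting the tool. I then lowered it until it touched the shelf, slid it back against the edge and let go.

**What the last checks showed**
- **Flushness:** a gentle push on the stock's outer face, about 8 N with the fingers shut, met a firm stop. The square looked unmoved in the pictures afterwards.
- **Square's position** (measured before that push): the blade's outer edge is about 7–8 mm from the bin's side, the tip is about 149–150 mm behind the edge, and the blade is square to the shelf within 0.5°.
- **Other things:** the last pictures show the funnel upright and the can, jar, squeezer, divider and pencil where they were. I judged this by eye, without measuring.
- **Disagreement:** the two cameras placed the shelf's edge 1–2.5 mm apart and the visible blade root about 4 mm apart. The stock's thickness partly hides that root, so for flushness I relied on the contact push rather than the pictures.

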